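Hang the brass pail on the counter spring scale by its bail

TASK

Swing the flat-lying bail of the small brass pail upright while the pail stands on the turntable, lift the pail by the bail and hang it with the grip bar lying in both prongs of the spring scale's hook. The hook is sprung and sinks under load: ease the pail down gently until the scale carries its whole weight, and only then let go, so that the pail neither drops nor bounces as it is released. Do not ram or haul on the scale, do not tip the pail over, and leave the other brassware where it stands.

Things in the scene. Friction and masses are not known exactly. Their poses are not given: they have to be found in the camera images.
- pail: Small open brass pail on the turntable: 70 mm high, 80 mm across the foot, 100 mm at the rim. Origin: centre of its underside; z up. Its bail turns on ears on both sides, on a line along the pail's y axis 60 mm above the origin, crossing the pail's own axis. Weight unknown: 3 to 10 N with the bail. It hangs level when held by the bail.
- bail (a joint): Angle of the swing bail about the pail's y axis, rad: 0 upright over the pail, -1.55 flat on its stop towards the pail's -x (where it starts), +1.55 flat on the other side. It turns freely and falls to a stop if let go. The bail is a square U of 6 mm brass wire, 122 mm wide outside.
- bail_grip (a point): Middle of the bail's grip bar: a wooden roller 14 mm thick, 92 mm long, turning freely on the wire, axis along the point's y (parallel to the hinge line), 100 mm from the hinge line. Site z points from hinge line to bar (up when upright). When flat, the bar lies about 50 mm outside the rim and 90 mm above the counter.
- turntable: Foot of the round walnut turntable, origin at its centre on the counter. The platter on it is 360 mm across, its top 30 mm above the counter; it can turn, with stiff friction.
- scale: Spring scale, fixed: base plate 230 x 150 mm, 20 mm thick, and a steel post to 334 mm high. Origin on the counter straight below the hook's seat; the post stands 125 mm from it along the scale's +x, the hook's prongs point along its -x.
- hook_seat (a point): Where the bar's middle lies when seated in the hook, 300 mm above the counter when empty; y: the bar's direction, -x: where the prongs point. Two prongs, 10 mm brass rod, at y = -36 and +36 mm (62 mm free between for the fingers), each a V of 40 deg flanks, lowest under the seat; tips at x = -34 mm, tops 18 mm above the seat; the bar's middle clears them from 25 mm up. Cross rod at x = +92 mm.
- compass: Bystander: brass compass bowl, 80 mm across, 48 mm high, on the turntable; origin under its centre.
- doorknob: Bystander: brass cabin door knob standing on its 52 mm rose, 58 mm high; origin under its centre.
- oarlock: Bystander: brass oarlock, U-shaped horns on a 50 mm round foot, 81 mm high; origin under its centre.
- turnbuckle: Bystander: bronze turnbuckle about 155 mm long, lying flat along its x axis, 21 mm high; origin under its centre.
- carriage (a joint): How far (m) the sprung carriage with the hook has sunk down the post: 0 empty, about 9 mm per newton, at most 0.115.
Not all that is in view belongs to the job. Leave any red or white look-alike of the pail alone.

How it is judged:
On the way, in this order (a step that is already met when the one before it is completed fails the run):
1. the bail stands upright (within 0.3 rad) while the pail still stands on the turntable (value of joint bail between -0.3 and 0.3 rad and height (world z) of pail below 0.04 m and angle between pail's own z axis and vertical below 0.2 rad), for 0.2 s.
2. the grip bar lies seated in both prongs and the sprung hook has sunk at least 12 mm under the load (distance between bail_grip and hook_seat below 0.015 m and angle between the y axis of bail_grip and the y axis of hook_seat, either way round below 0.2 rad and z of hook_seat in the frame of scale below 0.288 m and contact force between pail and scale above 1.5 N), for 0.2 s.
At the end, for the whole second after the job is handed in: The pail hangs free from the scale by its bail: the grip bar within 15 mm of its seat and within 0.2 rad of square across both prongs, the scale carrying it, the pail level within 0.25 rad and slower than 0.08 m/s, its foot more than 40 mm above the counter (distance between bail_grip and hook_seat below 0.015 m and angle between the y axis of bail_grip and the y axis of hook_seat, either way round below 0.2 rad and contact force between pail and scale above 1.5 N and angle between pail's own z axis and vertical below 0.25 rad and linear speed of pail below 0.08 m/s and height (world z) of pail above 0.04 m); the robot touches nothing.
It fails at once if the hanging or lifted pail drops or bounces when not held: over 0.10 m/s with no finger on it (contact force between the fingers and pail below 0.05 N and height (world z) of pail above 0.045 m and linear speed of pail above 0.1 m/s).
It fails at once if the scale is rammed with more than 30 N, or its hook hauled down more than 105 mm (contact force between anything else and scale above 30 N or value of joint carriage above 0.105 m).
It fails at once if the pail is tipped over (more than 0.6 rad) (angle between pail's own z axis and vertical above 0.6 rad).
It fails at once if a piece of the other brassware is moved more than 40 mm (distance of any of compass, doorknob, oarlock, turnbuckle from where it was at the start of the episode above 0.04 m).
It also fails if it takes over 69 s, if anything falls off the work surface, if the arm or the gripper's body presses on something with over 40 N, if the wrist force passes 120 N, or if a joint passes its speed limit or range.

ROBOT

A 6-joint arm with a two-finger parallel gripper is mounted at the origin on the work surface. World frame = base frame: x ahead of the robot, y to its left, z up, the work surface at z = 0. Lengths are in m, angles in rad, forces in N, time in s.
With the tool pointing down it reaches from about 0.225 to 0.725 m from the base axis. Payload 3.1 kg.
Tool frame: the origin (TCP) lies midway between the tips of the shut fingers; the grasp point (between the pads) lies 19 mm behind it (arm.pinch_z is the distance from the TCP to the grasp point, in m); z points along the fingers, y is the line along which they close (so a half turn about z gives the same grasp; the last joint's range is limited). The gripper opens to 85 mm and grips with 20 to 120 N. Pads are 22 mm wide; open, the fingers measure 114 mm over their backs; the gripper's body (76 mm by 85 mm) begins 54 mm behind the grasp point. The pads swing forward as they close: fully open they stand 13 mm farther back than shut.
Start: joints at [1.211, 0.048, 0.099, 1.622, 0, 1.443], TCP at [0.121, 0.511, 0.231] pointing down, gripper open.
Joint ranges: [-2.91, 2.91], [-0.99, 1.94], [-1.21, 1.42], [-2.12, 2.29], [-1.49, 1.47], [-3.14, 3.14]. Speed limits (rad/s): [2.79, 2.79, 3.14, 3.14, 3.14, 3.14].

INTERFACE

Orientations are given as a unit quaternion [w, x, y, z].
In Python, from cell import arm gives the robot as it stands.
- The arm moves only by the tool step_arm, never from a script. Its arguments are lists of equal length, an entry for each row: "slide": the shift along the tool's x, y, z in m, a list of three; "twist": the turn about the tool's z in degrees; "gripper": the opening in per cent of the stroke, from 0 (shut) to 100 (fully open). A call has 1 to 10 rows; each row is the pose to reach, as a shift and turn from the pose commanded when the call began, along the tool's axes at that moment; what a row does not reach only later rows make up. A row lasts 1/12 s, in which the tool goes at most 41.7 mm and 7.16 degrees, less where a joint would pass 70% of its speed; a pose out of reach is approached as far as the arm can. A call with a gripper value outside its range is refused whole. The fingers move at their own pace and stop on an object; "grip_force" is the grip in N (left out, the last holds). Time passes only in rows, so rows that repeat a pose let the fingers close. It gives the time, the measured TCP pose, the force, the opening and the grip force at its end, in the units of the state.
- arm.observe(): the state, without advancing time (a new reading comes with each control period).
- arm.get_image(name): name is "side" or "top" or "wrist"; returns (picture, depth): 480x640x3 uint8, red, green, blue; 480x640 float32, m along the optical axis (not along the pixel's ray), 0 where there is no reading.
- arm.get_calibration(name): a dict with "K" (3x3 intrinsics, pixels), "view" (4x4, takes a point from world to camera coordinates); the wrist camera has in their place "mount" (4x4, takes a point from camera to tool coordinates, whose origin is the TCP and whose axes are the flange's). Camera axes: x right, y down, z forward; pixel columns grow to the right and rows downward; lengths in m; the calibration is good to about 2 mm. A picture is of the moment at which its call begins: read the wrist's pose just before it. get_calibration takes no time and is no camera call.
- arm.job_done(): hands the job in; it is judged then, once.
The state is a dict: "t": time; "q": joint angles; "dq": joint speeds; "joint_torque": joint torques, N m; "eef_pos": TCP position; "orientation": TCP orientation; "force": force on the tool from outside, world axes, zero at the start; "moment": the same for the moment, N m; "grip_width": opening from 0.0 (shut) to 1.0 (fully open); "finger_force": force on a finger pad.
Only numpy, scipy, OpenCV 4.12 (cv2) and the standard library are available. Lean on these libraries where they do the work, as an engineer would, in place of code of your own. Each camera call takes 0.05 s, during which the arm holds its last target. There are 200 camera calls.

## Working session

There is one attempt and no reset: what is moved stays moved. The work goes in short steps, Python scripts to look and compute and a tool call to move; the robot and the scene stay as the last step left them, time stands still between calls to the robot, and variables do not carry over. Pictures are saved under pics/ and viewed, at most 13 in all, crops included, and the job is handed in when it is done.

Besides the shell and the picture viewer there is one more tool, called after "Request:" as name(argument=value, ...), one argument or row to a line, values as JSON. step_arm: Moves the arm, as the interface text tells. Its arguments: {"type":"object","properties":{"slide":{"type":"array"},"twist":{"type":"array"},"gripper":{"type":"array"},"grip_force":{"type":"number"}},"required":["slide","twist","gripper"]}

```bash
mkdir -p pics; ls
python3 - <<'E'
from cell import arm
import cv2,numpy as np
o=arm.observe();print({k:np.round(v,3) for k,v in o.items()})
for n in("top","side"):
    p,d=arm.get_image(n);cv2.imwrite(f"pics/{n}0.png",p[:,:,::-1]);np.save(f"pics/{n}0.npy",d)
    c=arm.get_calibration(n);print(n,np.round(c["K"],1).tolist(),np.round(c["view"],3).tolist())
print(np.round(arm.get_calibration("wrist")["mount"],3).tolist(),arm.pinch_z)
E
```

```text
pics
{'t': np.float64(0.0), 'q': array([1.211, 0.049, 0.098, 1.622, 0.   , 1.443]), 'dq': array([-0.001, -0.001,  0.   , -0.001,  0.002,  0.002]), 'joint_torque': array([-0.0000e+00, -3.3878e+01,  3.2002e+01,  2.0000e-02, -0.0000e+00,
        0.0000e+00]), 'eef_pos': array([0.12, 0.51, 0.23]), 'orientation': array([-0.   ,  0.116,  0.993, -0.001]), 'force': array([ 0.729, -0.045,  0.051]), 'moment': array([ 0.006,  0.039, -0.023]), 'finger_force': np.float64(0.0), 'grip_width': np.float64(1.0)}
top [[608.5, 0.0, 320.8], [0.0, 608.5, 251.2], [0.0, 0.0, 1.0]] [[0.047, -0.999, -0.002, -0.103], [-0.978, -0.045, -0.203, 0.519], [0.203, 0.011, -0.979, 1.397], [0.0, 0.0, 0.0, 1.0]]
side [[487.7, 0.0, 314.4], [0.0, 487.7, 237.8], [0.0, 0.0, 1.0]] [[0.873, -0.488, -0.009, -0.491], [-0.365, -0.641, -0.676, 0.279], [0.324, 0.593, -0.737, 1.393], [0.0, 0.0, 0.0, 1.0]]
[[0.001, -0.965, -0.26, 0.065], [1.0, 0.001, -0.0, 0.001], [0.0, -0.26, 0.965, -0.143], [0.0, 0.0, 0.0, 1.0]] 0.0187
```

View pics/top0.png

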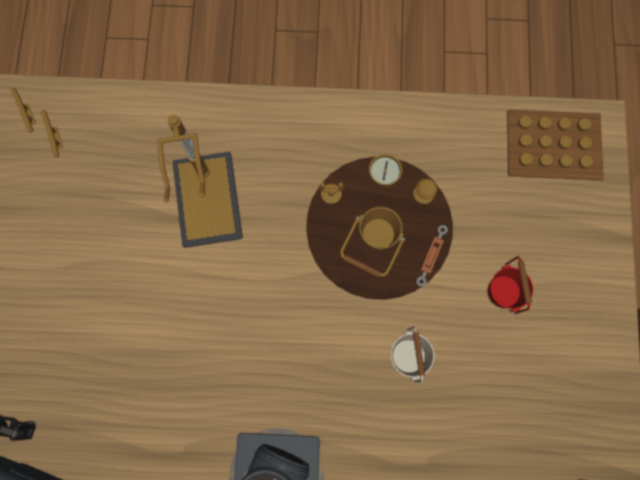

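View pics/side0.png

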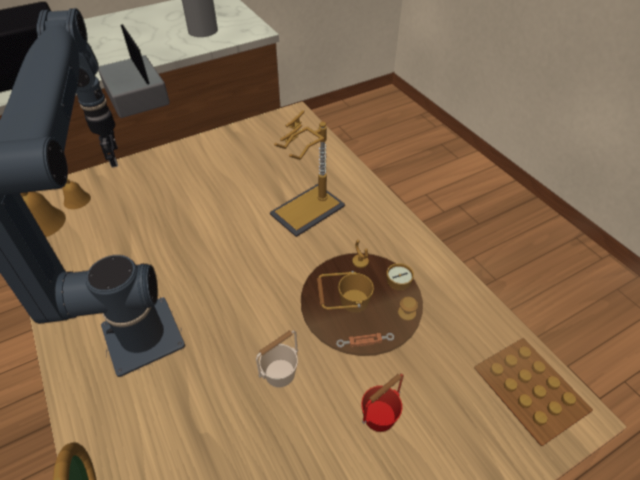

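Three pails could be taken for the target in the top view: brass on the turntable (380,230), red (510,287) and white (412,355). I choose the brass one. In the side view it is at (355,289), and the scale's post is at (322,165). I'll check the pail and the hook in a close crop.

```bash
cat > h.py <<'E'
import numpy as np,cv2
from cell import arm
def ray(n,u,v):
    c=arm.get_calibration(n);K=np.array(c["K"]);V=np.array(c["view"])
    d=V[:3,:3].T@np.linalg.solve(K,[u,v,1]);o=-V[:3,:3].T@V[:3,3];return o,d
def atz(n,u,v,z):
    o,d=ray(n,u,v);return o+d*(z-o[2])/d[2]
def dep(n,D,u,v):
    o,d=ray(n,u,v);return o+d*D[int(round(v)),int(round(u))]
def proj(n,P):
    c=arm.get_calibration(n);V=np.array(c["view"]);p=V[:3,:3]@P+V[:3,3];p=np.array(c["K"])@p;return p[:2]/p[2]
E
python3 - <<'E'
import cv2,numpy as np
t=cv2.imread("pics/top0.png")
a=cv2.resize(t[195:285,330:420],None,fx=6,fy=6,interpolation=cv2.INTER_CUBIC)
cv2.imwrite("pics/c1.png",cv2.resize(t[195:285,330:430],(800,720),interpolation=cv2.INTER_CUBIC)[:600] if 0 else np.hstack([cv2.resize(t[200:280,335:415],(400,400),interpolation=2),cv2.resize(t[110:210,130:230],(400,400),interpolation=2)]))
E
```

```text
(no output)
```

View pics/c1.png

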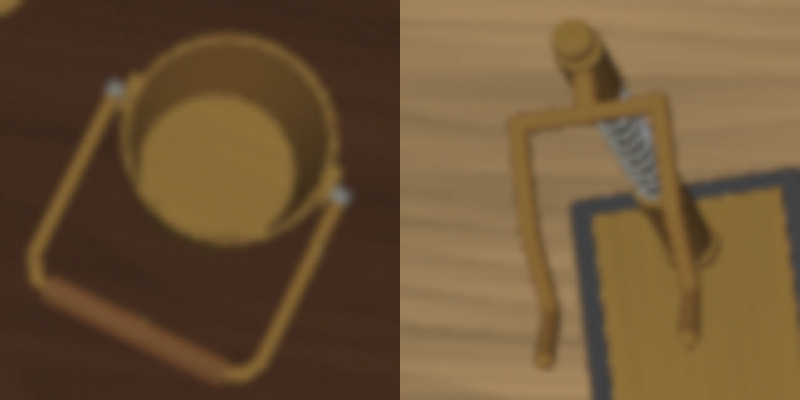

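The crop confirms the brass pail: open bowl, silver ears at full-image (358,218) and (403,239), and a wooden bar from (343,257) to (381,275) towards the lower left. The hook's prong tips are at (166,199) and (202,195), and the post top is at (174,120).

Run:
```python
from h import *
np.set_printoptions(precision=4,suppress=True)
D=np.load("pics/top0.npy")
for nm,u,v,z in [("earL",358,217.6,.09),("earR",403.2,239,.09),("bar1",343.4,257,.092),("bar2",380.6,275,.092),("tipL",165.75,199.5,.318),("tipR",202.5,195,.318),("cornL",159.5,141,.318),("cornR",195,135.5,.318),("post",174,120.5,.334),("b1",173,160,.02),("b2",231,152,.02),("b3",242,238,.02),("b4",184,247,.02)]:
    print(nm,atz("top",u,v,z),dep("top",D,u,v))
S=np.load("pics/side0.npy")
# side image: bar middle
for nm,P in [("barmid",(atz("top",362,266,.094)))]: print(nm,P,proj("side",P))
# points above counter near scale & bar via depth
def cloud(n,D):
    c=arm.get_calibration(n);K=np.array(c["K"]);V=np.array(c["view"])
    v,u=np.mgrid[:480,:640];p=np.stack([(u-K[0,2])/K[0,0],(v-K[1,2])/K[1,1],np.ones_like(u)],-1)*D[...,None]
    return (p-V[:3,3])@V[:3,:3]
C=cloud("top",D);np.save("pics/Ct.npy",C);C2=cloud("side",S)
for nm,c in(("top",C),("side",C2)):
    P=c.reshape(-1,3)
    m=(P[:,0]>.3)&(P[:,0]<.75)&(P[:,1]>.0)&(P[:,1]<.35)&(P[:,2]>.24)&(P[:,2]<.36)
    Q=P[m]; print(nm,len(Q),Q.min(0) if len(Q) else 0,Q.max(0) if len(Q) else 0); print(Q[Q[:,2].argsort()][::max(1,len(Q)//25)])
```

```text
earL [ 0.6005 -0.1623  0.09  ] [ 0.599  -0.1621  0.0955]
earR [ 0.5538 -0.2694  0.09  ] [ 0.5527 -0.2687  0.0949]
bar1 [ 0.5042 -0.1317  0.092 ] [ 0.5037 -0.1316  0.0945]
bar2 [ 0.466  -0.2188  0.092 ] [ 0.4653 -0.2185  0.096 ]
tipL [0.5587 0.2294 0.318 ] [0.5586 0.2293 0.3184]
tipR [0.5713 0.1577 0.318 ] [0.5715 0.1579 0.317 ]
cornL [0.6803 0.2541 0.318 ] [0.6802 0.254  0.3184]
cornR [0.6954 0.1836 0.318 ] [0.6936 0.1825 0.3224]
post [0.7188 0.2246 0.334 ] [0.7196 0.2251 0.3321]
b1 [0.7476 0.3049 0.02  ] [0.7496 0.3064 0.0145]
b2 [0.7756 0.1605 0.02  ] [0.783  0.164  0.0003]
b3 [0.5545 0.1165 0.02  ] [ 0.5594  0.1197 -0.0018]
b4 [0.5254 0.2565 0.02  ] [0.5273 0.2587 0.0108]
barmid [ 0.4847 -0.1753  0.094 ] [320.4248 291.4556]
top 1071 [0.554  0.1553 0.2412] [0.7317 0.2607 0.3397]
[[0.7102 0.2308 0.2412]
 [0.5979 0.2361 0.2885]
 [0.7186 0.2157 0.2928]
 [0.5985 0.1693 0.2963]
 [0.6142 0.1721 0.2995]
 [0.5746 0.2302 0.3031]
 [0.5892 0.1645 0.3062]
 [0.614  0.2447 0.309 ]
 [0.6669 0.1844 0.3114]
 [0.6528 0.2477 0.3126]
 [0.6188 0.244  0.3135]
 [0.6659 0.1817 0.3143]
 [0.6996 0.1886 0.31
[... 320 characters left out ...]
e 498 [0.5537 0.1553 0.2407] [0.735  0.2619 0.3369]
[[0.7171 0.2292 0.2407]
 [0.7189 0.2193 0.2544]
 [0.7259 0.2189 0.2755]
 [0.5911 0.2336 0.2852]
 [0.6069 0.164  0.2913]
 [0.5927 0.1628 0.2939]
 [0.6132 0.169  0.2968]
 [0.5845 0.2324 0.2998]
 [0.7125 0.2212 0.3018]
 [0.7234 0.2212 0.3055]
 [0.6346 0.1699 0.3068]
 [0.5783 0.1595 0.3092]
 [0.684  0.2344 0.3113]
 [0.6868 0.1824 0.3129]
 [0.6854 0.2174 0.3138]
 [0.6392 0.1718 0.3149]
 [0.6672 0.249  0.3157]
 [0.6485 0.2471 0.316 ]
 [0.5537 0.2296 0.3167]
 [0.6399 0.244  0.3173]
 [0.6365 0.2508 0.318 ]
 [0.6492 0.2482 0.3188]
 [0.6974 0.1886 0.32  ]
 [0.723  0.2208 0.3208]
 [0.6818 0.2236 0.3224]
 [0.7178 0.2369 0.3314]
 [0.7231 0.2335 0.3354]]
```

```bash
cat >> h.py <<'E'
from scipy.spatial.transform import Rotation as Ro
def pose():
    o=arm.observe();q=o["orientation"];return o,np.array(o["eef_pos"]),Ro.from_quat([q[1],q[2],q[3],q[0]]).as_matrix()
def go(P,ang=None):
    o,p,R=pose();s=R.T@(np.array(P)-p);a=np.degrees(np.arctan2(R[1,0],R[0,0]))
    tw=0 if ang is None else -((ang-a+180)%360-180)
    print("t",round(float(o["t"]),2),"at",p.round(4),"ang",a.round(2),"tilt",R[:,2].round(3),"F",np.round(o["force"],1),"slide",s.round(4),"twist",round(float(tw),2),"q1,q6",np.round(o["q"],2)[[0,5]],"grip",o["grip_width"])
E
python3 -c "
from h import *
go([.485,-.175,.2],66.2)
go([.303,.168,.23],116.5)"
```

```text
t 0.1 at [0.1204 0.5104 0.2302] ang 166.72 tilt [-0.001 -0.002 -1.   ] F [ 0.4 -0.4  0.8] slide [-0.5123 -0.5833  0.0313] twist 100.52 q1,q6 [1.21 1.44] grip 0.9971694284514846
t 0.1 at [0.1204 0.5104 0.2302] ang 166.72 tilt [-0.001 -0.002 -1.   ] F [ 0.4 -0.4  0.8] slide [-0.2564 -0.2913  0.0008] twist 50.22 q1,q6 [1.21 1.44] grip 0.9971694284514846
```

Request:
step_arm(
  slide=[
    [-0.028,-0.032,0],
    [-0.057,-0.065,0],
    [-0.085,-0.097,0],
    [-0.114,-0.129,0],
    [-0.142,-0.162,0],
    [-0.171,-0.194,0],
    [-0.199,-0.227,0],
    [-0.228,-0.259,0],
    [-0.256,-0.291,0],
    [-0.256,-0.291,0],
  ],
  twist=[5.6,11.2,16.8,22.4,28,33.6,39.2,44.8,50.2,50.2],
  gripper=[50,50,50,50,50,50,50,50,50,50],
  grip_force=25,
)

```text
t: 0.93
eef_pos: [0.3045, 0.1646, 0.2309]
orientation: [0.001, 0.53, 0.848, -0.001]
force: [0.3, 1.0, -0.2]
grip_width: 0.5
finger_force: 0.0
```

```bash
python3 -c "
from h import *
go([.485,-.175,.2],66.2)"
```

```text
t 0.93 at [0.3045 0.1646 0.2309] ang 115.97 tilt [ 0.001 -0.003 -1.   ] F [ 0.3  1.  -0.2] slide [-0.3843  0.0135  0.0319] twist 49.77 q1,q6 [0.3  1.42] grip 0.5000393177023841
```

Request:
step_arm(
  slide=[
    [-0.04,0.001,0.003],
    [-0.08,0.003,0.006],
    [-0.12,0.004,0.01],
    [-0.16,0.006,0.013],
    [-0.2,0.007,0.016],
    [-0.24,0.008,0.02],
    [-0.28,0.01,0.024],
    [-0.32,0.011,0.028],
    [-0.36,0.013,0.032],
    [-0.384,0.0135,0.032],
  ],
  twist=[5,10,15,20,25,30,35,40,45,49.8],
  gripper=[50,50,50,50,50,50,50,50,50,50],
)

```text
t: 1.77
eef_pos: [0.487, -0.172, 0.1971]
orientation: [-0.001, 0.837, 0.547, -0.001]
force: [-0.0, 0.2, -0.1]
grip_width: 0.5
finger_force: 0.0
```

Request:
step_arm(
  slide=[
    [0,0,0],
    [0,0,0],
    [0,0,0],
  ],
  twist=[0,0,0],
  gripper=[50,50,50],
)

```text
t: 2.02
eef_pos: [0.4858, -0.168, 0.1988]
orientation: [-0.001, 0.835, 0.55, -0.0]
force: [0.7, -1.3, 0.9]
grip_width: 0.5
finger_force: 0.0
```

Run:
```python
from h import *
go([.485,-.175,.0735],66.2)
o,p,R=pose()
im,d=arm.get_image("wrist");cv2.imwrite("pics/w1.png",im[:,:,::-1]);np.save("pics/w1.npy",d)
c=arm.get_calibration("wrist");np.savez("pics/w1.npz",p=p,R=R,K=c["K"],M=c["mount"])
K=np.array(c["K"]);M=np.array(c["mount"])
for P in ([.485,-.175,.099],[.504,-.131,.099],[.466,-.219,.099]):
    t=R.T@(np.array(P)-p);x=M[:3,:3].T@(t-M[:3,3]);u=K@x;print(u[:2]/u[2])
```

```text
t 2.02 at [ 0.4858 -0.168   0.1988] ang 66.76 tilt [-0.001  0.001 -1.   ] F [ 0.7 -1.3  0.9] slide [-0.0068  0.0022  0.1253] twist 0.56 q1,q6 [-0.46  1.51] grip 0.4999614581925466
[317.61876053 250.62271781]
[317.97581571 178.79235335]
[317.29528224 315.69827221]
```

View pics/w1.png

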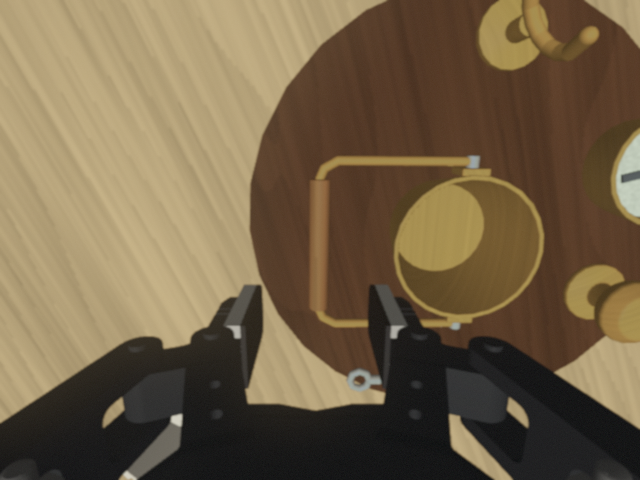

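The wrist view shows the wooden bar running from (318,180) to (318,312), midway between the fingers, as predicted. I'll descend onto it.

Request:
step_arm(
  slide=[
    [-0.006,0.002,0.02],
    [-0.006,0.002,0.04],
    [-0.006,0.002,0.06],
    [-0.006,0.002,0.075],
    [-0.006,0.002,0.09],
    [-0.006,0.002,0.105],
    [-0.006,0.002,0.115],
    [-0.006,0.002,0.12],
    [-0.006,0.002,0.125],
    [-0.006,0.002,0.125],
  ],
  twist=[0.5,0.5,0.5,0.5,0.5,0.5,0.5,0.5,0.5,0.5],
  gripper=[50,50,50,50,50,50,50,50,50,50],
)

```text
t: 2.9
eef_pos: [0.4856, -0.1743, 0.0739]
orientation: [-0.0, 0.837, 0.547, -0.0]
force: [0.1, 0.1, 0.4]
grip_width: 0.497
finger_force: 0.0
```

Request:
step_arm(
  slide=[
    [0,0,0],
    [0,0,0],
    [0,0,0],
    [0,0,0],
    [0,0,0],
    [0,0,0],
    [0,0,0],
    [0,0,0],
  ],
  twist=[0,0,0,0,0,0,0,0],
  gripper=[40,30,22,15,10,5,5,5],
)

```text
t: 3.57
eef_pos: [0.486, -0.175, 0.075]
orientation: [0.0, 0.838, 0.546, 0.0]
force: [-2.4, 1.3, 5.4]
grip_width: 0.15
finger_force: 24.8
```

Run:
```python
from h import *
go([.485,-.175,.0735],66.2)
```

```text
t 3.57 at [ 0.486 -0.175  0.075] ang 66.22 tilt [ 0. -0. -1.] F [-2.4  1.3  5.4] slide [-0.0004 -0.0009  0.0015] twist 0.02 q1,q6 [-0.48  1.51] grip 0.150015737154094
```

Request:
step_arm(
  slide=[
    [0,0.0003,-0.0078],
    [0,0.0012,-0.0156],
    [0,0.0028,-0.0233],
    [0,0.0049,-0.0309],
    [0,0.0076,-0.0383],
    [0,0.0109,-0.0454],
    [0,0.0147,-0.0522],
    [0,0.0191,-0.0588],
    [0,0.024,-0.0649],
    [0,0.0293,-0.0707],
  ],
  twist=[0,0,0,0,0,0,0,0,0,0],
  gripper=[5,5,5,5,5,5,5,5,5,5],
)

```text
t: 4.4
eef_pos: [0.5133, -0.187, 0.1453]
orientation: [-0.0, 0.838, 0.546, -0.0]
force: [3.8, -1.8, -3.8]
grip_width: 0.153
finger_force: 24.3
```

Run:
```python
from h import *
go([.577,-.216,.1713],66.2)
```

```text
t 4.4 at [ 0.5133 -0.187   0.1453] ang 66.22 tilt [-0.  0. -1.] F [ 3.8 -1.8 -3.8] slide [-0.0008  0.07   -0.026 ] twist 0.02 q1,q6 [-0.47  1.51] grip 0.15278160967922574
```

Request:
step_arm(
  slide=[
    [0,0.0063,-0.0048],
    [0,0.0125,-0.0095],
    [0,0.0189,-0.0136],
    [0,0.0257,-0.0172],
    [0,0.0328,-0.0203],
    [0,0.0401,-0.0228],
    [0,0.0476,-0.0247],
    [0,0.0552,-0.026],
    [0,0.063,-0.0267],
    [0,0.069,-0.0268],
  ],
  twist=[0,0,0,0,0,0,0,0,0,0],
  gripper=[5,5,5,5,5,5,5,5,5,5],
)

```text
t: 5.23
eef_pos: [0.5763, -0.2146, 0.1732]
orientation: [0.0, 0.838, 0.546, 0.0]
force: [0.2, 1.6, 4.5]
grip_width: 0.15
finger_force: 25.0
```

Request:
step_arm(
  slide=[
    [0,0,0],
    [0,0,0],
    [0,0,0],
    [0,0,0],
    [0,0,0],
  ],
  twist=[0,0,0,0,0],
  gripper=[5,5,5,5,5],
)

```text
t: 5.65
eef_pos: [0.5758, -0.2144, 0.1731]
orientation: [0.0, 0.838, 0.546, 0.0]
force: [-1.3, 0.5, 5.8]
grip_width: 0.149
finger_force: 25.2
```

Run:
```python
from h import *
go([.577,-.216,.1713],66.2)
im,d=arm.get_image("side");cv2.imwrite("pics/s1.png",cv2.resize(im[150:350,230:470,::-1],None,fx=3,fy=3))
```

```text
t 5.65 at [ 0.5758 -0.2144  0.1731] ang 66.22 tilt [ 0.001 -0.    -1.   ] F [-1.3  0.5  5.8] slide [-0.0009  0.0017  0.0018] twist 0.02 q1,q6 [-0.47  1.52] grip 0.14924190297692158
```

View pics/s1.png

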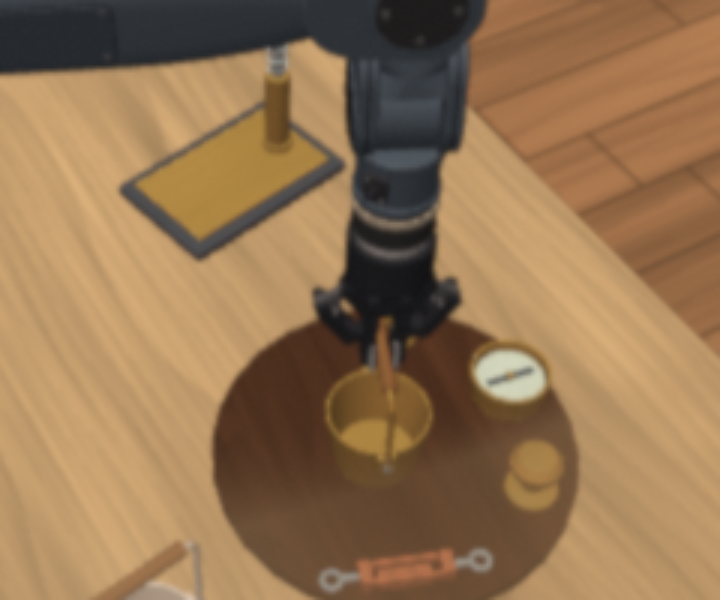

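The side view shows the bail upright in the fingers at about (388,350) in the crop, with the pail still standing on the turntable. Next I lift it.

Request:
step_arm(
  slide=[
    [0,0,-0.002],
    [0,0,-0.006],
    [0,0,-0.012],
    [0,0,-0.022],
    [0,0,-0.034],
    [0,0,-0.046],
    [0,0,-0.058],
    [0,0,-0.07],
    [0,0,-0.08],
    [0,0,-0.085],
  ],
  twist=[0,0,0,0,0,0,0,0,0,0],
  gripper=[5,5,5,5,5,5,5,5,5,5],
  grip_force=40,
)

```text
t: 6.53
eef_pos: [0.5759, -0.2147, 0.258]
orientation: [0.0, 0.838, 0.546, 0.0]
force: [-0.2, -0.3, -8.8]
grip_width: 0.145
finger_force: 39.1
```

Request:
step_arm(
  slide=[
    [0,0,-0.006],
    [0,0,-0.014],
    [0,0,-0.024],
    [0,0,-0.036],
    [0,0,-0.048],
    [0,0,-0.06],
    [0,0,-0.07],
    [0,0,-0.075],
    [0,0,-0.075],
    [0,0,-0.075],
  ],
  twist=[0,0,0,0,0,0,0,0,0,0],
  gripper=[5,5,5,5,5,5,5,5,5,5],
)

```text
t: 7.37
eef_pos: [0.576, -0.2147, 0.3316]
orientation: [-0.0, 0.838, 0.546, -0.0]
force: [0.5, 0.4, -9.3]
grip_width: 0.151
finger_force: 39.1
```

Run:
```python
from h import *
# pre-hook: bar middle 110 mm in front (-x of scale) of seat
c,s=np.cos(.2),np.sin(.2)
go([.598-.11*c,.2005-.11*s,.335],101.4)
```

```text
t 7.37 at [ 0.576  -0.2147  0.3316] ang 66.22 tilt [-0.  0. -1.] F [ 0.5  0.4 -9.3] slide [ 0.3253 -0.2371 -0.0034] twist -35.18 q1,q6 [-0.47  1.52] grip 0.1508542676798628
```

Request:
step_arm(
  slide=[
    [0.002,-0.0015,0],
    [0.008,-0.0058,0],
    [0.0177,-0.0129,0],
    [0.031,-0.0226,0],
    [0.0476,-0.0347,0],
    [0.067,-0.0488,0],
    [0.0887,-0.0647,0],
    [0.1123,-0.0819,0],
    [0.1371,-0.1,0],
    [0.1625,-0.1185,0],
  ],
  twist=[-0.2,-0.9,-1.9,-3.4,-5.2,-7.3,-9.6,-12.2,-14.8,-17.6],
  gripper=[5,5,5,5,5,5,5,5,5,5],
)

```text
t: 8.2
eef_pos: [0.5316, -0.0163, 0.3311]
orientation: [-0.001, 0.743, 0.669, -0.0]
force: [0.8, 0.1, -8.9]
grip_width: 0.146
finger_force: 39.1
```

Request:
step_arm(
  slide=[
    [0.0298,-0.01,0],
    [0.0589,-0.0197,0],
    [0.0866,-0.029,0],
    [0.1121,-0.0376,0],
    [0.1348,-0.0452,0],
    [0.1543,-0.0517,0],
    [0.1699,-0.0569,0],
    [0.1814,-0.0608,0],
    [0.1884,-0.0631,0],
    [0.1907,-0.0639,0],
  ],
  twist=[-2.8,-5.4,-8,-10.3,-12.4,-14.2,-15.7,-16.7,-17.4,-17.6],
  gripper=[5,5,5,5,5,5,5,5,5,5],
)

```text
t: 9.03
eef_pos: [0.4892, 0.1795, 0.3315]
orientation: [-0.0, 0.632, 0.775, -0.0]
force: [-0.7, 0.2, -8.9]
grip_width: 0.15
finger_force: 39.0
```

Request:
step_arm(
  slide=[
    [0,0,0],
    [0,0,0],
    [0,0,0],
    [0,0,0],
    [0,0,0],
    [0,0,0],
    [0,0,0],
    [0,0,0],
    [0,0,0],
    [0,0,0],
  ],
  twist=[0,0,0,0,0,0,0,0,0,0],
  gripper=[5,5,5,5,5,5,5,5,5,5],
)

```text
t: 9.87
eef_pos: [0.49, 0.1783, 0.3318]
orientation: [0.0, 0.633, 0.774, -0.0]
force: [-0.3, 0.9, -9.9]
grip_width: 0.148
finger_force: 39.0
```

Run:
```python
from h import *
go([.598,.2005,.335],101.4)
o,p,R=pose()
im,d=arm.get_image("side");cv2.imwrite("pics/s2.png",cv2.resize(im[90:290,200:440,::-1],None,fx=3,fy=3));np.save("pics/s2.npy",d)
im,d=arm.get_image("top");cv2.imwrite("pics/t2.png",im[:,:,::-1])
im,d=arm.get_image("wrist");cv2.imwrite("pics/w2.png",im[:,:,::-1]);np.save("pics/w2.npy",d)
c=arm.get_calibration("wrist");K=np.array(c["K"]);M=np.array(c["mount"])
def pw(P):
    x=M[:3,:3].T@(R.T@(np.array(P)-p)-M[:3,3]);u=K@x;return (u[:2]/u[2]).round(1)
cs,s=np.cos(.2),np.sin(.2)
for x,y in((-.034,.036),(-.034,-.036),(.092,.036),(.092,-.036)): print(x,y,pw([.598+cs*x-s*y,.2005+s*x+cs*y,.313]))
```

```text
t 9.87 at [0.49   0.1783 0.3318] ang 101.42 tilt [-0. -0. -1.] F [-0.3  0.9 -9.9] slide [ 0.0003  0.1103 -0.0032] twist 0.02 q1,q6 [0.22 1.59] grip 0.14784151988764307
-0.034 0.036 [489.2 209. ]
-0.034 -0.036 [471.2 355.7]
0.092 0.036 [779.4 209.1]
0.092 -0.036 [731.5 355.8]
```

View pics/w2.png

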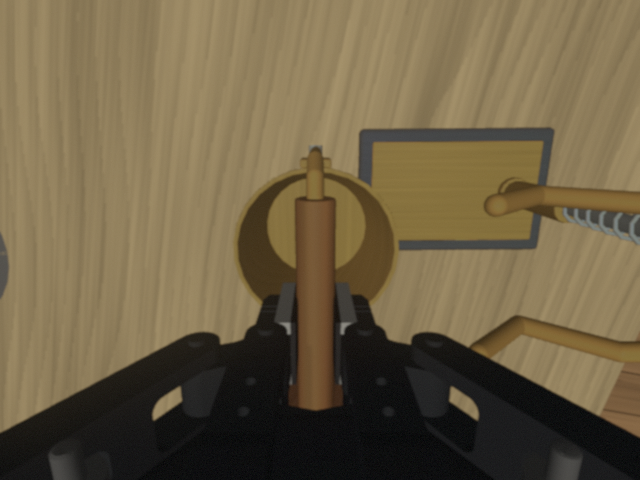

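View pics/s2.png

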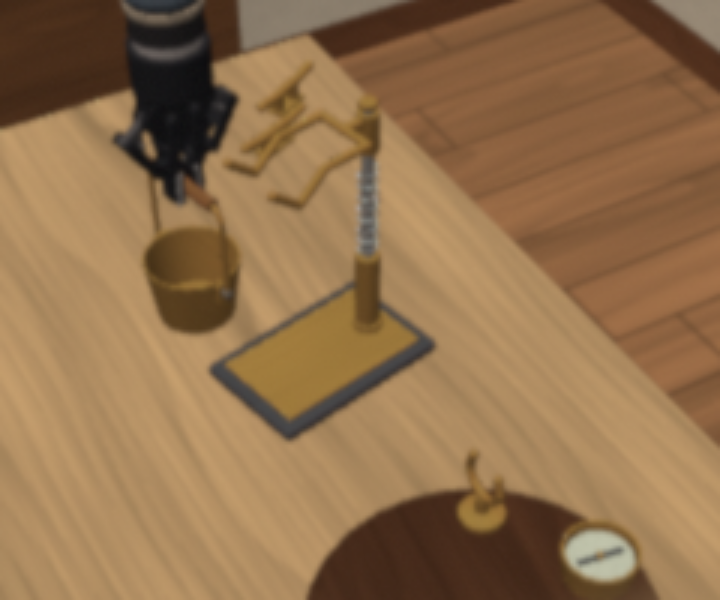

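The wrist view shows the bar from (316,198) to (316,408) in the fingers, and prong tips at (497,204) and (480,352). The side view shows the pail hanging level in front of the hook. I'll refine the seat position from the depth images.

Run:
```python
from h import *
np.set_printoptions(precision=4,suppress=True)
o,p,R=pose();D=np.load("pics/w2.npy")
c=arm.get_calibration("wrist");K=np.array(c["K"]);M=np.array(c["mount"])
v,u=np.mgrid[:480,:640]
X=np.stack([(u-K[0,2])/K[0,0],(v-K[1,2])/K[1,1],np.ones_like(u)],-1)*D[...,None]
T=X@M[:3,:3].T+M[:3,3]
W=T@R.T+p
print("bar ends tool",T[205,316],T[400,316],T[300,316])
cs,s=np.cos(.2),np.sin(.2)
def prof(P,nm):
    P=P.reshape(-1,3);d=P[:,:2]-[.598,.2005];x=d@[cs,s];y=d@[-s,cs];z=P[:,2]
    for sg in(1,-1):
        m=(abs(y-sg*.036)<.010)&(z>.27)&(z<.34)
        for a in np.arange(-.045,.1,.006):
            k=m&(abs(x-a)<.003)
            if k.sum()>2:print(nm,sg,round(a,3),"ztop",np.percentile(z[k],95).round(4),"ymid",((y[k].min()+y[k].max())/2).round(4),k.sum())
prof(W,"wr");prof(np.load("pics/Ct.npy"),"top")
```

```text
bar ends tool [ 0.0452  0.001  -0.0226] [-0.0277  0.0011 -0.0234] [ 0.0121  0.001  -0.0227]
wr 1 -0.039 ztop 0.3151 ymid 0.0382 10
wr 1 -0.033 ztop 0.3182 ymid 0.038 376
wr 1 -0.027 ztop 0.3173 ymid 0.0384 198
wr 1 -0.021 ztop 0.3124 ymid 0.0383 172
wr 1 -0.015 ztop 0.3074 ymid 0.0384 153
wr 1 -0.009 ztop 0.3026 ymid 0.0383 151
wr 1 -0.003 ztop 0.2972 ymid 0.0383 136
wr 1 0.003 ztop 0.2933 ymid 0.0382 251
wr 1 0.009 ztop 0.298 ymid 0.0384 382
wr 1 0.015 ztop 0.3033 ymid 0.0381 442
wr 1 0.021 ztop 0.3084 ymid 0.0384 472
wr 1 0.027 ztop 0.3132 ymid 0.0385 504
wr 1 0.033 ztop 0.3135 ymid 0.0384 74
wr -1 -0.033 ztop 0.3173 ymid -0.0303 123
wr -1 -0.027 ztop 0.3171 ymid -0.0321 209
wr -1 -0.021 ztop 0.3129 ymid -0.0326 199
wr -1 -0.015 ztop 0.3079 ymid -0.0323 179
wr -1 -0.009 ztop 0.3028 ymid -0.0324 178
wr -1 -0.003 ztop 0.2976 ymid -0.0322 155
wr -1 0.003 ztop 0.2933 ymid -0.0335 218
wr -1 0.009 ztop 0.2974 ymid -0.0332 322
wr -1 0.015 ztop 0.3026 ymid -0.0332 344
wr -1 0.021 ztop 0.3075 ymid -0.0331 374
wr -1 0.027 ztop 0.3126 ymid -0.0331 400
wr -1 0.033 ztop 0.3172 ymid -0.0331 422

[... 1257 characters left out ...]
43 10
top -1 0.003 ztop 0.2956 ymid -0.0346 12
top -1 0.009 ztop 0.2995 ymid -0.0342 20
top -1 0.015 ztop 0.3065 ymid -0.0334 19
top -1 0.021 ztop 0.3099 ymid -0.0344 19
top -1 0.027 ztop 0.3155 ymid -0.0339 20
top -1 0.033 ztop 0.3195 ymid -0.0335 17
top -1 0.039 ztop 0.3207 ymid -0.0337 17
top -1 0.045 ztop 0.3198 ymid -0.0344 10
top -1 0.051 ztop 0.3192 ymid -0.0336 13
top -1 0.057 ztop 0.3204 ymid -0.0337 15
top -1 0.063 ztop 0.3206 ymid -0.0337 14
top -1 0.069 ztop 0.322 ymid -0.0331 15
top -1 0.075 ztop 0.3197 ymid -0.0336 12
top -1 0.081 ztop 0.3213 ymid -0.0337 16
top -1 0.087 ztop 0.3216 ymid -0.0321 17
top -1 0.093 ztop 0.3212 ymid -0.0321 15
top -1 0.099 ztop 0.3167 ymid -0.0318 3
```

Request:
step_arm(
  slide=[
    [0,0.003,0],
    [0,0.011,0],
    [0,0.023,0],
    [0,0.038,0],
    [0,0.0555,0],
    [0,0.073,0],
    [0,0.088,0],
    [0,0.1,0],
    [0,0.108,0],
    [0.0005,0.1115,0],
  ],
  twist=[0,0,0,0,0,0,0,0,0,0],
  gripper=[5,5,5,5,5,5,5,5,5,5],
)

```text
t: 10.85
eef_pos: [0.6014, 0.2011, 0.3301]
orientation: [0.0, 0.633, 0.774, -0.0]
force: [0.9, -0.8, -8.8]
grip_width: 0.146
finger_force: 39.2
```

Request:
step_arm(
  slide=[
    [0,0,0.002],
    [0,0,0.005],
    [0,0,0.009],
    [0,0,0.013],
    [0,0,0.017],
    [0,0,0.021],
    [0,0,0.025],
    [0,0,0.028],
    [0,0,0.03],
    [0,0,0.03],
  ],
  twist=[0,0,0,0,0,0,0,0,0,0],
  gripper=[5,5,5,5,5,5,5,5,5,5],
)

```text
t: 11.68
eef_pos: [0.5993, 0.2009, 0.3012]
orientation: [0.0, 0.633, 0.774, 0.0]
force: [1.1, -0.2, -9.1]
grip_width: 0.151
finger_force: 39.2
```

Run:
```python
from h import *
go([.599,.2012,.284],101.4)
```

```text
t 11.68 at [0.5993 0.2009 0.3012] ang 101.42 tilt [ 0.  0. -1.] F [ 1.1 -0.2 -9.1] slide [ 0.0003 -0.0003  0.0172] twist 0.02 q1,q6 [0.22 1.59] grip 0.15053593556701747
```

Request:
step_arm(
  slide=[
    [0,0,0.003],
    [0,0,0.006],
    [0,0,0.009],
    [0,0,0.012],
    [0,0,0.015],
    [0,0,0.018],
    [0,0,0.021],
    [0,0,0.024],
    [0,0,0.027],
    [0,0,0.03],
  ],
  twist=[0,0,0,0,0,0,0,0,0,0],
  gripper=[5,5,5,5,5,5,5,5,5,5],
)

```text
t: 12.52
eef_pos: [0.5996, 0.201, 0.272]
orientation: [0.0, 0.633, 0.774, 0.001]
force: [1.9, -0.1, -6.9]
grip_width: 0.148
finger_force: 39.3
```

Request:
step_arm(
  slide=[
    [0,0,0.003],
    [0,0,0.006],
    [0,0,0.009],
    [0,0,0.012],
    [0,0,0.015],
    [0,0,0.018],
    [0,0,0.021],
    [0,0,0.024],
    [0,0,0.027],
    [0,0,0.03],
  ],
  twist=[0,0,0,0,0,0,0,0,0,0],
  gripper=[5,5,5,5,5,5,5,5,5,5],
)

```text
t: 13.35
eef_pos: [0.5995, 0.201, 0.242]
orientation: [0.0, 0.633, 0.774, 0.001]
force: [3.0, 1.2, -4.2]
grip_width: 0.151
finger_force: 39.6
```

Request:
step_arm(
  slide=[
    [0,0.0005,0.003],
    [0,0.001,0.006],
    [0,0.0015,0.009],
    [0,0.002,0.012],
    [0,0.002,0.015],
    [0,0.002,0.018],
    [0,0.002,0.021],
    [0,0.002,0.024],
    [0,0.002,0.024],
    [0,0.002,0.024],
  ],
  twist=[0,0,0,0,0,0,0,0,0,0],
  gripper=[5,5,5,5,5,5,5,5,5,5],
)

```text
t: 14.18
eef_pos: [0.6003, 0.2011, 0.2175]
orientation: [-0.001, 0.633, 0.774, -0.001]
force: [-4.8, -1.7, -2.0]
grip_width: 0.146
finger_force: 40.0
```

Run:
```python
from h import *
for n in("side","wrist"):
    go([.599,.2012,.284],101.4)
    im,d=arm.get_image(n);np.save(f"pics/{n}3.npy",d);cv2.imwrite(f"pics/{n}3.png",im[:,:,::-1] if n=="wrist" else cv2.resize(im[90:290,200:440,::-1],None,fx=3,fy=3))
```

```text
t 14.18 at [0.6003 0.2011 0.2175] ang 101.42 tilt [-0.002 -0.    -1.   ] F [-4.8 -1.7 -2. ] slide [ 0.0003 -0.0014 -0.0665] twist 0.02 q1,q6 [0.22 1.59] grip 0.14634032163909794
t 14.23 at [0.6003 0.2012 0.2177] ang 101.42 tilt [-0.002 -0.    -1.   ] F [-5.2 -1.6 -0.9] slide [ 0.0003 -0.0014 -0.0663] twist 0.02 q1,q6 [0.22 1.59] grip 0.1436342891655053
```

View pics/wrist3.png

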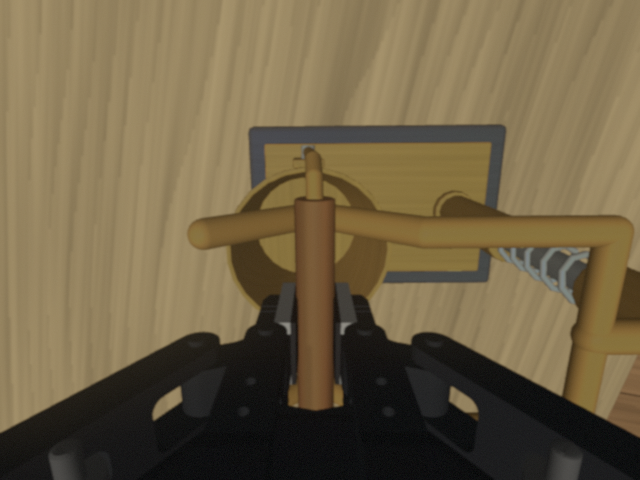

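The bar now lies in both V's, seen crossing the prong at (316,225). I'll take out the sideways force and ease down further.

Request:
step_arm(
  slide=[
    [0,-0.0005,0.002],
    [0,-0.001,0.004],
    [0,-0.0013,0.006],
    [0,-0.0013,0.008],
    [0,-0.0013,0.01],
    [0,-0.0013,0.012],
    [0,-0.0013,0.012],
    [0,-0.0013,0.012],
  ],
  twist=[0,0,0,0,0,0,0,0],
  gripper=[5,5,5,5,5,5,5,5],
)

```text
t: 14.95
eef_pos: [0.6003, 0.2012, 0.2059]
orientation: [0.0, 0.633, 0.774, 0.0]
force: [-1.9, -1.0, 0.4]
grip_width: 0.143
finger_force: 40.1
```

```bash
cat > avg.py <<'E'
from h import *
F=[]
for i in range(12):
    arm.get_image("top");F.append(arm.observe()["force"])
F=np.array(F);print("mean",F.mean(0).round(2),"sd",F.std(0).round(2));go([.599,.2012,.202],101.4)
E
python3 avg.py
```

```text
mean [-1.05 -0.79 -0.35] sd [0.47 0.58 0.62]
t 15.55 at [0.6002 0.2011 0.206 ] ang 101.42 tilt [ 0.001  0.    -1.   ] F [-0.4 -1.1  0.2] slide [ 0.0003 -0.0012  0.004 ] twist 0.02 q1,q6 [0.22 1.59] grip 0.14164431426201055
```

Request:
step_arm(
  slide=[
    [0,-0.0003,0.001],
    [0,-0.0003,0.002],
    [0,-0.0003,0.003],
    [0,-0.0003,0.0035],
    [0,-0.0003,0.0035],
  ],
  twist=[0,0,0,0,0],
  gripper=[5,5,5,5,5],
  grip_force=20,
)

```text
t: 15.97
eef_pos: [0.6001, 0.2011, 0.2023]
orientation: [0.0, 0.633, 0.774, 0.001]
force: [2.5, 0.4, -1.0]
grip_width: 0.148
finger_force: 40.2
```

```bash
python3 avg.py
python3 - <<'E'
from h import *
im,d=arm.get_image("side");cv2.imwrite("pics/s4.png",cv2.resize(im[90:290,200:440,::-1],None,fx=3,fy=3))
E
```

```text
mean [ 3.6   0.12 -0.06] sd [0.71 0.46 0.53]
t 16.57 at [0.6    0.2011 0.2025] ang 101.42 tilt [ 0.001  0.    -1.   ] F [4.2 0.7 0.3] slide [ 0.0003 -0.001   0.0005] twist 0.02 q1,q6 [0.22 1.59] grip 0.1455891159815136
```

View pics/s4.png

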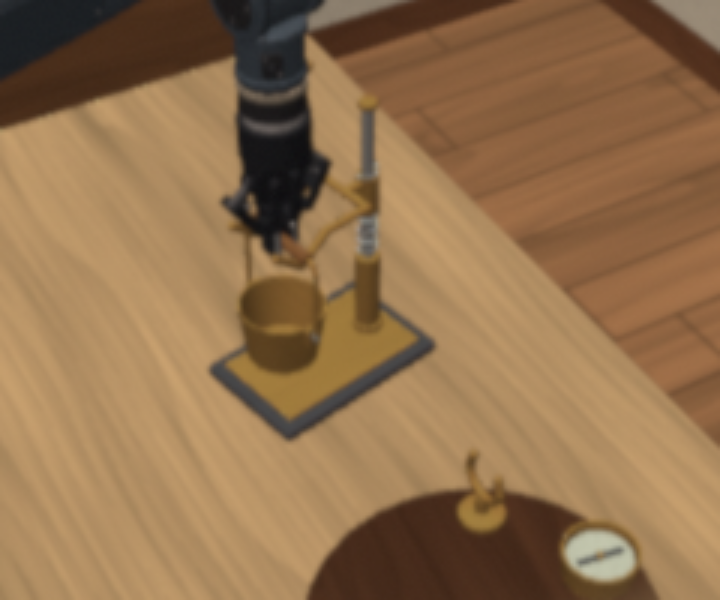

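The pail hangs level at the hook, over the base plate at (285,320). The vertical force on the tool is near zero, so the scale is carrying it. One last sideways trim, then release.

Request:
step_arm(
  slide=[
    [0,0.0003,0.001],
    [0,0.0003,0.0015],
    [0,0.0003,0.0015],
    [0,0.0003,0.0015],
  ],
  twist=[0,0,0,0],
  gripper=[5,5,5,5],
  grip_force=20,
)

```text
t: 16.95
eef_pos: [0.6001, 0.2011, 0.2008]
orientation: [0.0, 0.633, 0.774, 0.0]
force: [4.7, 0.6, 0.4]
grip_width: 0.144
finger_force: 40.2
```

```bash
python3 avg.py
```

```text
mean [4.97 0.59 0.09] sd [0.46 0.26 0.53]
t 17.55 at [0.6001 0.2011 0.2009] ang 101.42 tilt [ 0.001  0.    -1.   ] F [4.7 0.3 0.5] slide [ 0.0003 -0.001  -0.0011] twist 0.02 q1,q6 [0.22 1.59] grip 0.14640037171320774
```

Request:
step_arm(
  slide=[
    [0,0.0004,0],
    [0,0.0008,0],
    [0,0.0008,0],
    [0,0.0008,0],
  ],
  twist=[0,0,0,0],
  gripper=[5,5,5,5],
)

```text
t: 17.88
eef_pos: [0.6001, 0.2011, 0.2006]
orientation: [-0.0, 0.633, 0.774, -0.001]
force: [2.2, -0.1, 0.7]
grip_width: 0.15
finger_force: 40.1
```

```bash
python3 avg.py
```

```text
mean [1.78 0.01 0.2 ] sd [0.37 0.6  0.44]
t 18.48 at [0.6002 0.2011 0.2006] ang 101.42 tilt [-0.001 -0.    -1.   ] F [ 1.5 -1.   0.3] slide [ 0.0003 -0.0011 -0.0014] twist 0.02 q1,q6 [0.22 1.59] grip 0.14606988008770802
```

Vertical load on the tool is at its unloaded bias, so the scale has the whole weight. Releasing gently.

Request:
step_arm(
  slide=[
    [0,0.0004,0],
    [0,0.0004,0],
    [0,0.0004,0],
    [0,0.0004,0],
    [0,0.0004,0],
    [0,0.0004,0],
    [0,0.0004,0],
    [0,0.0004,0],
    [0,0.0004,0],
    [0,0.0004,0],
  ],
  twist=[0,0,0,0,0,0,0,0,0,0],
  gripper=[12,15,17,19,22,26,32,40,46,50],
)

```text
t: 19.32
eef_pos: [0.601, 0.2013, 0.2008]
orientation: [-0.0, 0.633, 0.774, 0.0]
force: [-0.5, -0.2, -0.9]
grip_width: 0.503
finger_force: 0.0
```

```bash
python3 avg.py
python3 - <<'E'
from h import *
im,d=arm.get_image("wrist");cv2.imwrite("pics/w5.png",im[:,:,::-1])
E
```

```text
mean [0.23 0.03 0.05] sd [0.49 0.53 0.54]
t 19.92 at [0.601  0.2013 0.2008] ang 101.42 tilt [-0. -0. -1.] F [0.5 0.4 1.4] slide [ 0.0003 -0.002  -0.0012] twist 0.02 q1,q6 [0.22 1.59] grip 0.500393515268084
```

View pics/w5.png

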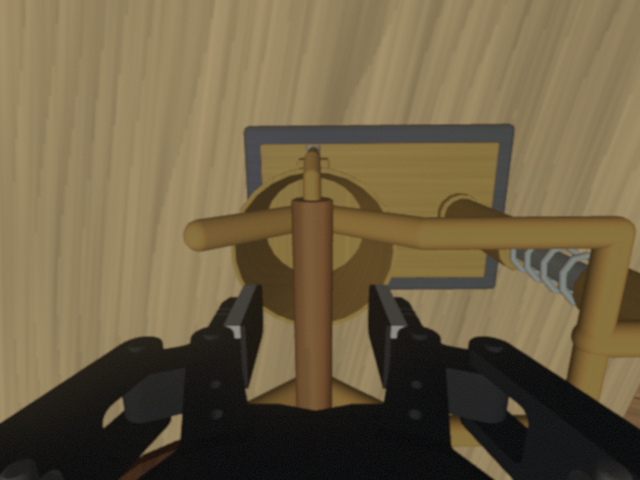

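The wrist view shows the bar at (313,300) seated in both prongs, with the fingers clear on either side. I'll retreat straight up.

Request:
step_arm(
  slide=[
    [0,0,-0.004],
    [0,0,-0.01],
    [0,0,-0.018],
    [0,0,-0.03],
    [0,0,-0.045],
    [0,0,-0.06],
    [0,0,-0.08],
    [0,0,-0.1],
    [0,0,-0.12],
    [0,0,-0.13],
  ],
  twist=[0,0,0,0,0,0,0,0,0,0],
  gripper=[50,50,50,50,50,50,50,50,50,50],
)

```text
t: 20.8
eef_pos: [0.6015, 0.2014, 0.3352]
orientation: [0.002, 0.633, 0.774, 0.002]
force: [0.9, 0.1, 1.1]
grip_width: 0.496
finger_force: 0.0
```

Request:
step_arm(
  slide=[
    [0,0,0],
    [0,0,0],
    [0,0,0],
    [0,0,0],
    [0,0,0],
    [0,0,0],
    [0,0,0],
    [0,0,0],
    [0,0,0],
    [0,0,0],
  ],
  twist=[0,0,0,0,0,0,0,0,0,0],
  gripper=[50,50,50,50,50,50,50,50,50,50],
)

```text
t: 21.63
eef_pos: [0.601, 0.2013, 0.3308]
orientation: [-0.0, 0.633, 0.774, -0.0]
force: [0.0, 0.3, 0.5]
grip_width: 0.496
finger_force: 0.0
```

Run:
```python
from h import *
im,d=arm.get_image("side");cv2.imwrite("pics/s6.png",cv2.resize(im[90:290,200:440,::-1],None,fx=3,fy=3))
```

```text
(no output)
```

View pics/s6.png

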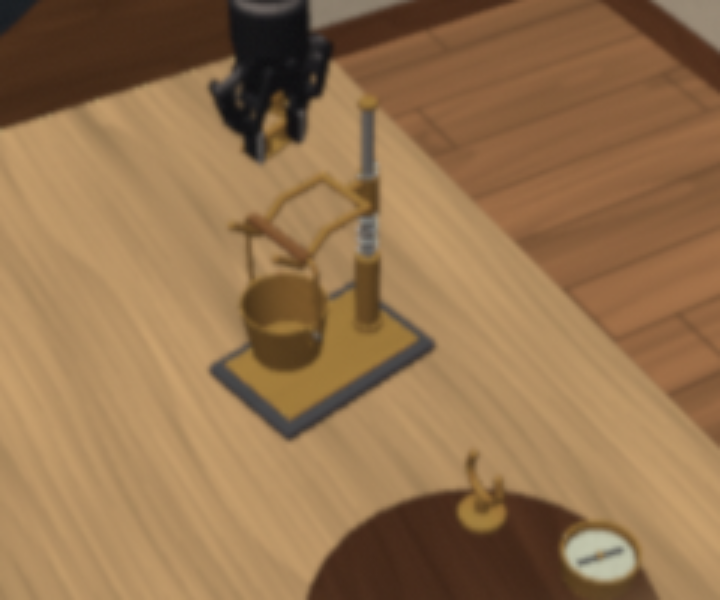

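The pail hangs level from both prongs with the bar at about (280,240), and the gripper is well clear above it. Handing in.

```bash
python3 -c "
from cell import arm
print(arm.job_done())"
```

```text
the job is handed in; nothing more can be done
None
```

I handed the job in at about 22 s: the pail was hanging level by its bail in both prongs, with the arm clear and the other brassware untouched; no verdict came back.

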